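# Tug-check the two lids of a coffee bin and press the loose one home

### The job

At least one of the two lids of the grey coffee bin looks shut, but its hidden catch has not taken. Tug the lids gently by their pulls to find which gives, raise it a good two centimetres to be sure, then lower it and press it firmly home until its catch takes. Finish with a gentle steady tug of about half a second on the left lid and then on the right lid, both staying shut, and leave the mug, the scoop and the milk jug where they stand.

Things in the scene. Friction and masses are not known exactly. Their poses are not given: they have to be found in the camera images.
- bin: grey two-compartment bin fixed on the worktop, 170 (its x, depth) x 320 (its y, width) mm, 130 mm high to the top of its wooden lids; origin at the centre of its underside; x points from its front (the robot's side) to its back, where the lids are hinged; y to the left seen from the robot, z up. It is turned up to 0.2 rad
- lid_left (a joint): hinge of the left wooden lid (172 x 155 x 10 mm, centred at bin y = +80 mm), rad: 0 = shut on its springy seal, whether its catch has taken or not; grows as it opens. Hinge line: 87 mm behind the bin's origin, 126 mm up. A caught lid rises by less than 0.015 when tugged; a loose one lifts with about 4 N at the pull (under 10 N in a stiff grip) and sinks back to 0. Either or both may be loose
- lid_right (a joint): hinge of the right lid (at bin y = -80 mm), the same. To make either lid's catch take, push down on the pull or the lid's front part with about 15 N: the seal yields 4 to 5 mm at the pull (joint about -0.035), where a hard stop is. Let go, the lid springs back to 0
- pull_left (a joint): sprung pull of the left lid, m: 0 at rest, grows as it is drawn up out of the lid (end stop 0.014). It starts to move at about 3 N and yields 1 mm per 1.6 N: 4 mm at about 9 N, 10 mm at about 19 N. A gentle tug draws it more than 4 and less than 10 mm
- pull_right (a joint): sprung pull of the right lid, the same
- pull_left_grip (a point): centre of the left pull's steel bar: 60 mm along the bin's x, 16 mm wide along the bin's y, 14 mm high, on one central stem that swivels a little (0.4 rad, about the bin's y) on the lid; it stands 30 mm above the lid's top, at bin (-45, +80, 160) mm when shut. Pinch it across its 16 mm; press on its top at the middle
- pull_right_grip (a point): centre of the right pull's steel bar, the same, at bin (-45, -80, 160) mm when shut
- mug: patterned white mug, 82 x 112 x 94 mm, a bystander on the right; origin under its centre
- scoop: metal coffee scoop, 43 x 140 x 27 mm, a bystander lying to the right of the mug; origin under its centre
- jug: milk jug, 82 x 116 x 98 mm, a bystander on the left; origin under its centre

How it is judged:
On the way, in this order (a step that is already met when the one before it is completed fails the run):
1. a loose lid has been found: it is raised (lid above 0.12 rad, about 15 mm at the pull) (value of joint any of lid_left, lid_right above 0.12 rad), for 0.05 s.
2. with both lids shut (below 0.03 rad), the left pull is drawn more than 4 mm for 0.25 s and its lid holds (value of joint pull_left above 0.004 m and value of joint each of lid_left, lid_right below 0.03 rad), for 0.25 s.
3. with both lids shut, the right pull is drawn more than 4 mm for 0.25 s and its lid holds (value of joint pull_right above 0.004 m and value of joint each of lid_left, lid_right below 0.03 rad), for 0.25 s.
At the end, for the whole second after the job is handed in: both lids shut (below 0.02 rad, 2.5 mm at the pull) and both pulls let go and back down (below 2 mm) (value of joint each of lid_left, lid_right below 0.02 rad and value of joint each of pull_left, pull_right below 0.002 m); the robot touches nothing.
It fails at once if a pull is yanked: drawn more than 10 mm (about 19 N) (value of joint any of pull_left, pull_right above 0.01 m).
It fails at once if the mug, the scoop or the jug is moved by more than 30 mm (distance of any of mug, scoop, jug from where it was at the start of the episode above 0.03 m).
It also fails if it takes over 70 s, if anything falls off the work surface, if the arm or the gripper's body presses on something with over 40 N, if the wrist force passes 120 N, or if a joint passes its speed limit or range.

### The arm

A 6-joint arm with a two-finger parallel gripper is mounted at the origin on a cart in front of the work surface, level with it; the furniture and walls round the work are solid. World frame = base frame: x ahead of the robot, y to its left, z up, the work surface at z = 0. Lengths are in m, angles in rad, forces in N, time in s.
With the tool pointing down it reaches from about 0.35 to 0.975 m from the base axis. Payload 4.9 kg.
Tool frame: the origin (TCP) lies midway between the tips of the shut fingers; the grasp point (between the pads) lies 19 mm behind it (ctrl.tcp_to_grasp is the distance from the TCP to the grasp point, in m); z points along the fingers, y is the line along which they close (so a half turn about z gives the same grasp; the last joint's range is limited). The gripper opens to 85 mm and grips with 20 to 120 N. Pads are 22 mm wide; open, the fingers measure 114 mm over their backs; the gripper's body (76 mm by 85 mm) begins 54 mm behind the grasp point. The pads swing forward as they close: fully open they stand 13 mm farther back than shut.
Start: joints at [-1.418, 0.053, 1.613, -0, 1.476, -0.119], TCP at [0.168, -0.602, 0.231] pointing down, gripper open.
Joint ranges: [-3.01, 3.01], [-1.01, 2.22], [0.06, 2.58], [-1.02, 4.17], [0.09, 2.62], [-3.14, 3.14]. Speed limits (rad/s): [2.57, 2.57, 3.14, 3.14, 3.14, 3.14].

### API

Orientations are given as a rotation vector (axis times angle).
In Python, from station import ctrl gives the robot as it stands.
- The arm moves only by the shell command python3 jog.py 'ROWS' [FORCE]. ROWS is a JSON object with one list for each field, all of the same length, 1 to 20, a row being the entries at one place: finger_gap (the finger opening in m), dx, dy, dz (the shift in fractions of the full range, 1 being 0.8 m), rx, ry, rz (a rotation vector in parts of the range, where 1.0 means 2 rad); each row is the pose to reach, as a shift and turn from the pose commanded when the command began, along the tool's axes at that moment; what a row does not reach only later rows make up. A row lasts 1/12 s, in which the tool goes at most 0.0417 m and 0.125 rad, less where a joint would pass 70% of its speed; a pose out of reach is approached as far as the arm can. The fingers move at their own pace and stop on an object; FORCE is the grip in N (left out, the last holds). Time passes only in rows, so rows that do not move let the fingers close. It prints the time, the measured TCP pose, the force, the opening and the grip force at its end. No shift or turn number may pass 1 either way. Input that does not fit is refused with a message, and nothing moves.
- ctrl.get_obs(): the state, without advancing time (a new reading comes with each control period).
- ctrl.get_image(name): name is "side" or "top"; returns the picture (400x640x3 uint8, red, green, blue); there is no depth.
- ctrl.camera_params(name): a dict with "fx", "fy", "cx", "cy" (pixels), "T" (4x4, takes a point from camera to world coordinates). Camera axes: x right, y down, z forward; pixel columns grow to the right and rows downward; lengths in m; the calibration is good to about 2 mm. A picture is of the moment at which its call begins. camera_params takes no time and is no camera call.
- ctrl.finish_job(): hands the job in; it is judged then, once.
The state is a dict: "t": time; "q": joint angles; "dq": joint speeds; "effort": joint torques, N m; "tool_pos": TCP position; "tool_rot": TCP orientation; "contact_force": force on the tool from outside, world axes, zero at the start; "wrist_torque": the same for the moment, N m; "opening": finger opening in m; "grip_force": force on a finger pad.
Only numpy, scipy, OpenCV 4.12 (cv2) and the standard library are available. Lean on these libraries where they do the work, as an engineer would, in place of code of your own. Each camera call takes 0.05 s, during which the arm holds its last target. There are 200 camera calls.

## Working session

There is one attempt and no reset: what is moved stays moved. The work goes in short steps, Python scripts to look and compute and a shell command to move; the robot and the scene stay as the last step left them, time stands still between calls to the robot, and variables do not carry over. Pictures are saved under pics/ and viewed, at most 10 in all, crops included, and the job is handed in when it is done.

```bash
ls; python3 - <<'E'
from station import ctrl
import cv2,os
os.makedirs('pics',exist_ok=True)
for n in('side','top'):
    cv2.imwrite(f'pics/{n}0.png',ctrl.get_image(n)[:,:,::-1]); p=ctrl.camera_params(n); print(n,p)
o=ctrl.get_obs(); print(o, ctrl.tcp_to_grasp)
E
```

```text
jog.py
pics
station.py
side {'fx': 436.7052273404709, 'fy': 436.7052273404709, 'cx': 314.60491093584596, 'cy': 193.8799746886658, 'T': array([[ 0.99911586, -0.00838508,  0.04119684,  0.48456585],
       [-0.04045763, -0.45820046,  0.88792765, -1.30214592],
       [ 0.01143107, -0.88880933, -0.45813459,  0.82622109],
       [ 0.        ,  0.        ,  0.        ,  1.        ]])}
top {'fx': 508.3488231131561, 'fy': 508.3488231131561, 'cx': 323.81454724234806, 'cy': 210.64162518604795, 'T': array([[-0.35253362, -0.77067832,  0.5308248 , -0.39247456],
       [-0.93577424,  0.28618299, -0.20597541,  0.45889143],
       [ 0.00682776, -0.56934543, -0.82207005,  1.54665667],
       [ 0.        ,  0.        ,  0.        ,  1.        ]])}
{'t': 0.1, 'q': array([-1.41801752e+00,  5.32707448e-02,  1.61415988e+00, -3.19590921e-05,
        1.47603908e+00, -1.18989591e-01]), 'dq': array([-0.00092267, -0.00164614, -0.00346324, -0.00035053,  0.00063481,
       -0.00032258]), 'effort': array([ 3.36060621e-04, -3.94902205e+01, -3.71362388e+01, -5.44797990e-05,
        3.94264251e-03, -1.49611719e-05]), 'tool_pos': array([ 0.16768177, -0.60148774,  0.23019654]), 'tool_rot': array([-3.11077366e+00, -4.25330871e-01,  9.97155798e-05]), 'contact_force': array([ 0.44130409, -0.06432542, -0.24378159]), 'wrist_torque': array([ 0.04828019,  0.03158378, -0.0062894 ]), 'grip_force': 0.0, 'opening': 0.08556464242483144} 0.0187
```

View pics/side0.png

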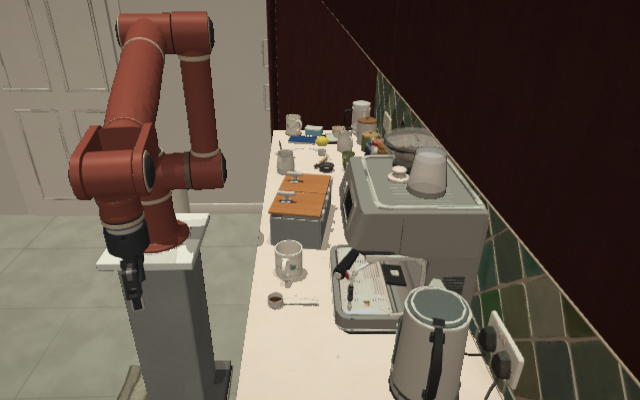

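View pics/top0.png

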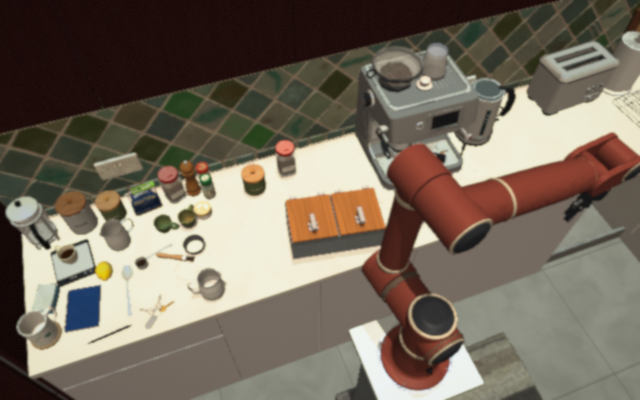

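The side view shows the bin at about (302,205) with pulls near (296,177) and (287,199); the mug is at (289,260) and the scoop at (295,300). In the top view the lids span (288-382, 190-245), with pulls near (313,222) and (361,215), and the jug at (208,284). Next I'll mask the lids and enlarge.

```bash
cat > h.py <<'E'
import numpy as np,cv2
from station import ctrl
def ray(n,u,v):
    p=ctrl.camera_params(n);T=p['T'];d=T[:3,:3]@np.array([(u-p['cx'])/p['fx'],(v-p['cy'])/p['fy'],1]);return T[:3,3],d
def plane(n,u,v,z):
    o,d=ray(n,u,v);return o+d*(z-o[2])/d[2]
def tri(a,b):
    o1,d1=ray('side',*a);o2,d2=ray('top',*b)
    s=np.linalg.lstsq(np.c_[d1,-d2],o2-o1,rcond=None)[0]
    p,q=o1+s[0]*d1,o2+s[1]*d2;return (p+q)/2,np.linalg.norm(p-q)
E
python3 - <<'E'
from h import *
c={'side':(262,165,80,90),'top':(275,180,120,90)}
out=[]
for n,(x,y,w,h) in c.items():
    im=cv2.imread(f'pics/{n}0.png');cr=im[y:y+h,x:x+w]
    hsv=cv2.cvtColor(cr,cv2.COLOR_BGR2HSV);m=cv2.inRange(hsv,(3,120,80),(20,255,255))
    m=cv2.morphologyEx(m,cv2.MORPH_CLOSE,np.ones((9,9)))
    k=max(cv2.findContours(m,0,2)[0],key=cv2.contourArea)
    hu=cv2.convexHull(k);a=cv2.approxPolyDP(hu,4,True)[:,0]+[x,y]
    print(n,a.tolist(),[plane(n,*p,.13).round(3).tolist() for p in a])
    out.append(cv2.resize(cr,None,fx=6,fy=6,interpolation=cv2.INTER_CUBIC))
cv2.imwrite('pics/c1.png',out[0]);cv2.imwrite('pics/c2.png',out[1])
E
```

```text
side [[329, 176], [319, 217], [269, 212], [286, 175]] [[0.608, 0.194, 0.13], [0.555, -0.112, 0.13], [0.395, -0.077, 0.13], [0.445, 0.205, 0.13]]
top [[373, 189], [384, 229], [292, 241], [286, 201]] [[0.549, -0.09, 0.13], [0.384, -0.057, 0.13], [0.446, 0.243, 0.13], [0.605, 0.211, 0.13]]
```

View pics/c1.png

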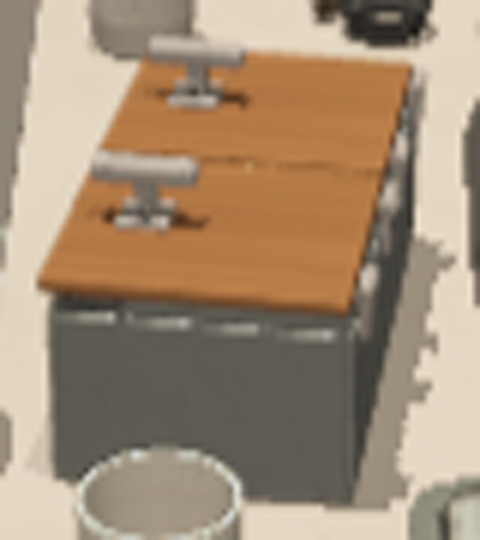

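View pics/c2.png

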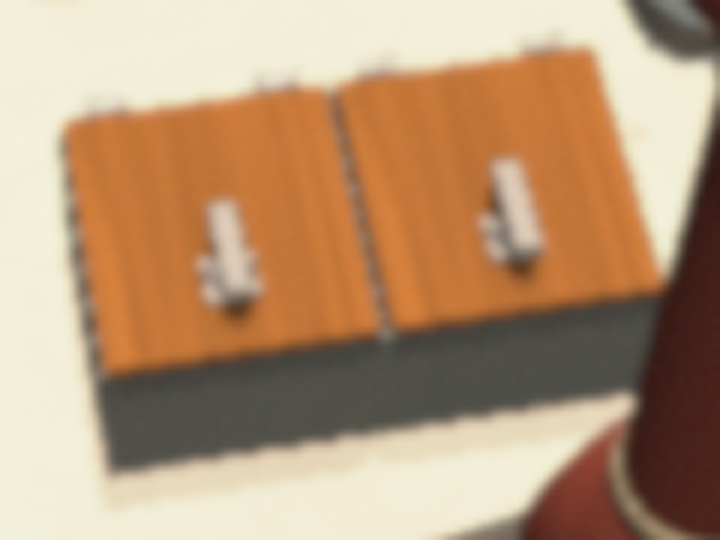

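Crop positions, side view: the bar centres are about (196,52) left and (146,168) right. Top view: (231,250) left and (517,208) right, with bar ends at (223,203)-(238,295) and (507,162)-(529,250).

```bash
python3 - <<'E'
from h import *
s=lambda x,y:((x+.5)/6-.5+262,(y+.5)/6-.5+165)
t=lambda x,y:((x+.5)/6-.5+275,(y+.5)/6-.5+180)
print('L',tri(s(196,52),t(231,250)));print('R',tri(s(146,168),t(517,208)))
for c in[[(72,127),(590,50),(655,293),(107,377)]]:
    P=np.array([plane('top',*t(*p),.13)[:2] for p in c]);print('top',P.round(3).tolist(),P.mean(0),np.arctan2(*(P[0]-P[3]+P[1]-P[2])[::-1]),np.arctan2(*(-(P[0]-P[1]+P[3]-P[2])*[1,-1])))
P=np.array([plane('side',*s(*p),.13)[:2] for p in [(145,55),(411,65),(350,305),(42,285)]]);print('side',P.round(3).tolist(),P.mean(0),np.arctan2(*(P[1]-P[0]+P[2]-P[3])[::-1]))
for a,b in[((238,295),(223,203)),((529,250),(507,162))]:
    d=plane('top',*t(*b),.167)-plane('top',*t(*a),.167);print('bar',np.arctan2(d[1],d[0]),np.linalg.norm(d))
E
```

```text
L (array([0.47662874, 0.15886774, 0.15833509]), np.float64(9.233684281981298e-05))
R (array([0.44830616, 0.00184802, 0.15883298]), np.float64(0.0013093055606909247))
top [[0.605, 0.209], [0.553, -0.091], [0.386, -0.057], [0.44, 0.244]] [0.49622755 0.07617879] -0.20473090106556116 -0.1755230650266523
side [[0.444, 0.217], [0.612, 0.199], [0.558, -0.102], [0.394, -0.078]] [0.50203762 0.05894537] -0.12728688557789433
bar -0.21322301527418805 0.06047019082310746
bar -0.19664754348483052 0.05916397174290316
```

```bash
cat >> h.py <<'E'
from scipy.spatial.transform import Rotation as R
def goto(p,yaw=-.18):
    "shift/turn in the tool axes to a TCP at p, tool down, tool y along bin y (either sense)"
    o=ctrl.get_obs();A=R.from_rotvec(o['tool_rot']);p=np.array(p)
    d=A.inv().apply(p-o['tool_pos'])
    for s in(0,np.pi):
        B=R.from_euler('z',yaw+s)*R.from_rotvec([np.pi,0,0])
        print('d',d.round(4),'rv',(A.inv()*B).as_rotvec().round(3))
    print('t',o['t'],'tcp',o['tool_pos'].round(4),'F',o['contact_force'].round(1),'open',round(o['opening'],4),'q',o['q'].round(2))
E
python3 - <<'E'
from h import *
A=R.from_rotvec(ctrl.get_obs()['tool_rot']);print(A.as_matrix().round(3))
goto([.17,-.6,.33]);goto([.477,.159,.28])
E
```

```text
[[ 0.963  0.268 -0.   ]
 [ 0.268 -0.963  0.002]
 [ 0.    -0.002 -1.   ]]
d [ 0.0027 -0.001  -0.0998] rv [-0.002  0.     0.452]
d [ 0.0027 -0.001  -0.0998] rv [-0.    -0.003 -2.69 ]
t 0.1 tcp [ 0.1677 -0.6015  0.2302] F [ 0.4 -0.1 -0.2] open 0.0856 q [-1.42  0.05  1.61 -0.    1.48 -0.12]
d [ 0.5021 -0.6496 -0.0485] rv [-0.002  0.     0.452]
d [ 0.5021 -0.6496 -0.0485] rv [-0.    -0.003 -2.69 ]
t 0.1 tcp [ 0.1677 -0.6015  0.2302] F [ 0.4 -0.1 -0.2] open 0.0856 q [-1.42  0.05  1.61 -0.    1.48 -0.12]
```

Careful with the scale: shifts go in shares of 0.8 m and turns go in shares of 2 rad. That gives: -0.33 m / 0.8 = -0.4125, 0.25 m / 0.8 = 0.3125, 0.45 rad / 2 = 0.225.

```bash
python3 jog.py '{"finger_gap": [0.05,0.05,0.05,0.05,0.05,0.05,0.05,0.05,0.05,0.05,0.05,0.05,0.05],"dx": [0,0,0,0.3125,0.3125,0.3125,0.3125,0.3125,0.3125,0.3125,0.3125,0.3125,0.3125],"dy": [0,0,0,-0.4125,-0.4125,-0.4125,-0.4125,-0.4125,-0.4125,-0.4125,-0.4125,-0.4125,-0.4125],"dz": [-0.125,-0.125,-0.125,-0.125,-0.125,-0.125,-0.125,-0.125,-0.125,-0.125,-0.125,-0.125,-0.125],"rx": [0,0,0,0,0,0,0,0,0,0,0,0,0],"ry": [0,0,0,0,0,0,0,0,0,0,0,0,0],"rz": [0.055,0.11,0.165,0.225,0.225,0.225,0.225,0.225,0.225,0.225,0.225,0.225,0.225]}' 30; python3 -c "
from h import *;goto([.477,.159,.28])"
```

```text
t: 1.18
tool_pos: [0.3201, -0.2149, 0.3309]
tool_rot: [-3.129, 0.28, -0.0]
contact_force: [0.5, -0.1, 0.7]
opening: 0.0505
grip_force: 0.0
d [ 0.0879 -0.3958  0.051 ] rv [-0.    -0.     0.001]
d [ 0.0879 -0.3958  0.051 ] rv [ 0.   -0.   -3.14]
t 1.1833 tcp [ 0.3201 -0.2149  0.3309] F [ 0.5 -0.1  0.7] open 0.0505 q [-0.79 -0.59  1.98  0.    1.76  0.96]
```

Scaled: -0.396 m / 0.8 = -0.495, 0.13 m / 0.8 = 0.1625.

```bash
python3 jog.py '{"finger_gap": [0.05,0.05,0.05,0.05,0.05,0.05,0.05,0.05,0.05,0.05,0.05,0.05,0.05],"dx": [0.11,0.11,0.11,0.11,0.11,0.11,0.11,0.11,0.11,0.11,0.11,0.11,0.11],"dy": [-0.495,-0.495,-0.495,-0.495,-0.495,-0.495,-0.495,-0.495,-0.495,-0.495,-0.495,-0.495,-0.495],"dz": [0,0,0,0,0,0,0,0,0,0.0625,0.125,0.1625,0.1625],"rx": [0,0,0,0,0,0,0,0,0,0,0,0,0],"ry": [0,0,0,0,0,0,0,0,0,0,0,0,0],"rz": [0,0,0,0,0,0,0,0,0,0,0,0,0]}'; python3 - <<'E'
from h import *
goto([.477,.159,.141])
im=[]
for n,(x,y,w,h) in {'side':(250,130,80,90),'top':(265,160,120,90)}.items():
    im.append(cv2.resize(ctrl.get_image(n)[y:y+h,x:x+w,::-1],None,fx=4,fy=4,interpolation=cv2.INTER_CUBIC))
cv2.imwrite('pics/d1.png',np.hstack(im))
E
```

```text
t: 2.27
tool_pos: [0.4725, 0.1572, 0.1931]
tool_rot: [3.126, -0.277, -0.02]
contact_force: [-0.9, 0.4, -1.0]
opening: 0.05
grip_force: 0.0
d [ 0.0047 -0.0028  0.0521] rv [0.004 0.012 0.003]
d [ 0.0047 -0.0028  0.0521] rv [-0.019  0.007 -3.138]
t 2.2667 tcp [0.4725 0.1572 0.1931] F [-0.9  0.4 -1. ] open 0.05 q [ 0.17 -0.22  1.94  0.    1.44  1.92]
```

View pics/d1.png

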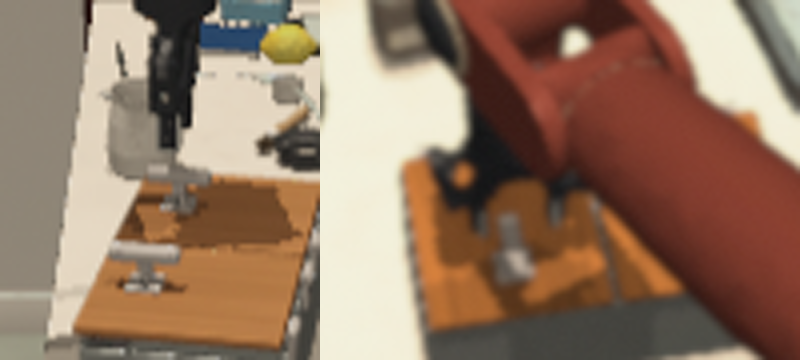

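The fingertips (top half (478,222) and (555,210)) straddle the left bar at (512,230), so I'll descend, square up and close.

Scaled: 0.05 m / 0.8 = 0.0625, 0.04 m / 0.8 = 0.05.

```bash
python3 jog.py '{"finger_gap": [0.05,0.05,0.05,0.05,0.05,0.05,0.0,0,0,0,0,0],"dx": [0.0038,0.0038,0.0038,0.0038,0.0038,0.0038,0.0038,0.0038,0.0038,0.0038,0.0038,0.0038],"dy": [-0.0013,-0.0013,-0.0013,-0.0013,-0.0013,-0.0013,-0.0013,-0.0013,-0.0013,-0.0013,-0.0013,-0.0013],"dz": [0,0.025,0.05,0.0625,0.0625,0.0625,0.0625,0.0625,0.0625,0.0625,0.0625,0.0625],"rx": [0,0,0,0,0,0,0,0,0,0,0,0],"ry": [0,0,0,0,0,0,0,0,0,0,0,0],"rz": [0,0,0,0,0,0,0,0,0,0,0,0]}' 60;python3 -c "
from h import *;goto([.477,.159,.141])"
```

```text
t: 3.37
tool_pos: [0.4811, 0.1584, 0.1529]
tool_rot: [-3.127, 0.279, -0.005]
contact_force: [0.5, 4.2, 5.7]
opening: 0.0143
grip_force: 63.2
d [-0.0041  0.0002  0.0119] rv [-0.003 -0.003  0.002]
d [-0.0041  0.0002  0.0119] rv [ 0.004 -0.004 -3.14 ]
t 3.3667 tcp [0.4811 0.1584 0.1529] F [0.5 4.2 5.7] open 0.0143 q [ 0.17 -0.18  1.97  0.    1.35  1.92]
```

Scaled: 0.01 m / 0.8 = 0.0125, -0.004 m / 0.8 = -0.005.

```bash
python3 jog.py '{"finger_gap": [0.05,0.05,0.05,0.05,0.05,0.05,0,0,0,0,0,0],"dx": [0,0,0,-0.005,-0.005,-0.005,-0.005,-0.005,-0.005,-0.005,-0.005,-0.005],"dy": [0,0,0,0,0,0,0,0,0,0,0,0],"dz": [0,0,0,0.0125,0.0125,0.0125,0.0125,0.0125,0.0125,0.0125,0.0125,0.0125],"rx": [0,0,0,0,0,0,0,0,0,0,0,0],"ry": [0,0,0,0,0,0,0,0,0,0,0,0],"rz": [0,0,0,0,0,0,0,0,0,0,0,0]}' 60;python3 -c "
from h import *;goto([.477,.159,.141])"
```

```text
t: 4.37
tool_pos: [0.4763, 0.1594, 0.1421]
tool_rot: [-3.126, 0.279, -0.001]
contact_force: [-0.5, 5.0, 2.2]
opening: 0.0158
grip_force: 59.7
d [0.0007 0.0003 0.0011] rv [-0.003 -0.     0.002]
d [0.0007 0.0003 0.0011] rv [ 1.00e-03 -4.00e-03 -3.14e+00]
t 4.3667 tcp [0.4763 0.1594 0.1421] F [-0.5  5.   2.2] open 0.0158 q [ 0.17 -0.17  1.98  0.    1.33  1.92]
```

```bash
for i in 1; do python3 jog.py '{"finger_gap": [0,0,0,0,0,0],"dx": [0,0,0,0,0,0],"dy": [0,0,0,0,0,0],"dz": [-0.0013,-0.0025,-0.0038,-0.005,-0.005,-0.005],"rx": [0,0,0,0,0,0],"ry": [0,0,0,0,0,0],"rz": [0,0,0,0,0,0]}'; done; python3 jog.py '{"finger_gap": [0,0,0,0],"dx": [0,0,0,0],"dy": [0,0,0,0],"dz": [-0.0013,-0.0025,-0.0025,-0.0025],"rx": [0,0,0,0],"ry": [0,0,0,0],"rz": [0,0,0,0]}'
```

```text
t: 4.87
tool_pos: [0.4765, 0.1593, 0.1451]
tool_rot: [-3.126, 0.279, -0.003]
contact_force: [3.6, 5.2, -3.0]
opening: 0.0155
grip_force: 59.5
t: 5.2
tool_pos: [0.4768, 0.1593, 0.1472]
tool_rot: [-3.126, 0.279, -0.004]
contact_force: [3.9, 6.3, -3.9]
opening: 0.0158
grip_force: 59.6
```

Scaled: -0.002 m / 0.8 = -0.0025, -0.001 m / 0.8 = -0.0013.

```bash
python3 jog.py '{"finger_gap": [0,0,0,0],"dx": [0,0,0,0],"dy": [0,0,0,0],"dz": [-0.0013,-0.0025,-0.0025,-0.0025],"rx": [0,0,0,0],"ry": [0,0,0,0],"rz": [0,0,0,0]}'; python3 jog.py '{"finger_gap": [0,0,0],"dx": [0,0,0],"dy": [0,0,0],"dz": [-0.0013,-0.0013,-0.0013],"rx": [0,0,0],"ry": [0,0,0],"rz": [0,0,0]}'
```

```text
t: 5.53
tool_pos: [0.4771, 0.1592, 0.1493]
tool_rot: [-3.126, 0.279, -0.005]
contact_force: [4.7, 6.1, -4.5]
opening: 0.0154
grip_force: 59.3
t: 5.78
tool_pos: [0.4772, 0.1592, 0.1503]
tool_rot: [-3.126, 0.279, -0.006]
contact_force: [5.6, 4.4, -3.6]
opening: 0.0154
grip_force: 59.3
```

The force is flat at about 4 N over an 8 mm rise, so the left lid is loose. I'll raise it along its arc.

Scaled: -0.017 m / 0.8 = -0.0213, -0.016 m / 0.8 = -0.02.

```bash
python3 jog.py '{"finger_gap": [0,0,0,0,0,0,0,0,0,0,0],"dx": [0.0013,0.0025,0.0031,0.0038,0.005,0.0063,0.0075,0.0088,0.0088,0.0088,0.0088],"dy": [0,0,0,0,0,0,0,0,0,0,0],"dz": [-0.0025,-0.005,-0.0075,-0.01,-0.0125,-0.015,-0.0175,-0.02,-0.0213,-0.0213,-0.0213],"rx": [0,0,0,0,0,0,0,0,0,0,0],"ry": [0,0,0,0,0,0,0,0,0,0,0],"rz": [0,0,0,0,0,0,0,0,0,0,0]}'; python3 - <<'E'
from h import *
x,y,w,h=250,130,80,90
cv2.imwrite('pics/e1.png',cv2.resize(ctrl.get_image('side')[y:y+h,x:x+w,::-1],None,fx=5,fy=5,interpolation=cv2.INTER_CUBIC))
E
```

```text
t: 6.7
tool_pos: [0.4815, 0.1585, 0.1661]
tool_rot: [-3.126, 0.279, 0.006]
contact_force: [-2.2, 6.9, -2.4]
opening: 0.0151
grip_force: 59.5
```

View pics/e1.png

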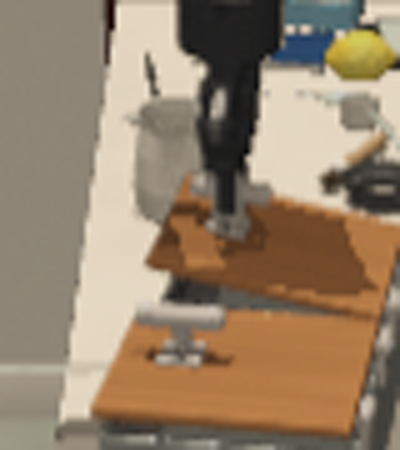

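The picture shows the left lid clearly raised, with a dark gap at (240,290) beside the shut right lid. I'll lower it now and press afterwards.

Scaled: 0.025 m / 0.8 = 0.0313, -0.006 m / 0.8 = -0.0075.

```bash
python3 jog.py '{"finger_gap": [0,0,0,0,0,0,0,0,0,0],"dx": [-0.0013,-0.0025,-0.0038,-0.005,-0.0056,-0.0063,-0.0069,-0.0075,-0.0075,-0.0075],"dy": [0,0,0,0,0,0,0,0,0,0],"dz": [0.0025,0.0063,0.01,0.0138,0.0175,0.0213,0.025,0.0288,0.0313,0.0313],"rx": [0,0,0,0,0,0,0,0,0,0],"ry": [0,0,0,0,0,0,0,0,0,0],"rz": [0,0,0,0,0,0,0,0,0,0]}'; python3 jog.py '{"finger_gap": [0,0,0,0],"dx": [0,0,0,0],"dy": [0,0,0,0],"dz": [0.0013,0.0025,0.0025,0.0025],"rx": [0,0,0,0],"ry": [0,0,0,0],"rz": [0,0,0,0]}'
```

```text
t: 7.58
tool_pos: [0.4765, 0.1594, 0.1422]
tool_rot: [-3.126, 0.279, 0.002]
contact_force: [-1.4, 7.0, -1.8]
opening: 0.0148
grip_force: 68.2
t: 7.92
tool_pos: [0.4765, 0.1594, 0.1415]
tool_rot: [-3.127, 0.279, 0.003]
contact_force: [-6.1, 6.6, 5.7]
opening: 0.0152
grip_force: 71.8
```

Scaled: 0.003 m / 0.8 = 0.0038, 0.002 m / 0.8 = 0.0025.

```bash
python3 jog.py '{"finger_gap": [0,0,0,0,0],"dx": [0,0,0,0,0],"dy": [0,0,0,0,0],"dz": [0.0013,0.0025,0.0038,0.0038,0.0038],"rx": [0,0,0,0,0],"ry": [0,0,0,0,0],"rz": [0,0,0,0,0]}'; python3 jog.py '{"finger_gap": [0,0,0,0],"dx": [0,0,0,0],"dy": [0,0,0,0],"dz": [0.0013,0.0025,0.0025,0.0025],"rx": [0,0,0,0],"ry": [0,0,0,0],"rz": [0,0,0,0]}'
```

```text
t: 8.33
tool_pos: [0.4765, 0.1595, 0.1399]
tool_rot: [-3.127, 0.278, 0.003]
contact_force: [-8.9, 4.7, 14.2]
opening: 0.0152
grip_force: 76.0
t: 8.67
tool_pos: [0.4764, 0.1595, 0.1386]
tool_rot: [-3.127, 0.278, 0.004]
contact_force: [-11.6, 4.4, 16.0]
opening: 0.0149
grip_force: 78.1
```

Scaled: 0.003 m / 0.8 = 0.0038, 0.002 m / 0.8 = 0.0025.

```bash
python3 jog.py '{"finger_gap": [0,0,0,0,0],"dx": [-0.0013,-0.0013,-0.0013,-0.0013,-0.0013],"dy": [0,0,0,0,0],"dz": [0.0013,0.0025,0.0038,0.0038,0.0038],"rx": [0,0,0,0,0],"ry": [0,0,0,0,0],"rz": [0,0,0,0,0]}'; python3 jog.py '{"finger_gap": [0,0,0,0],"dx": [0,0,0,0],"dy": [0,0,0,0],"dz": [0.0013,0.0025,0.0025,0.0025],"rx": [0,0,0,0],"ry": [0,0,0,0],"rz": [0,0,0,0]}'
```

```text
t: 9.08
tool_pos: [0.4763, 0.1596, 0.1368]
tool_rot: [-3.127, 0.278, 0.001]
contact_force: [-11.7, 3.8, 20.6]
opening: 0.0151
grip_force: 80.1
t: 9.42
tool_pos: [0.4764, 0.1596, 0.1364]
tool_rot: [-3.127, 0.278, 0.001]
contact_force: [-15.8, 2.9, 26.6]
opening: 0.0146
grip_force: 84.6
```

Hard stop reached at 26 N. I'll return to neutral, then tug.

Scaled: -0.011 m / 0.8 = -0.0138, -0.008 m / 0.8 = -0.01.

```bash
python3 jog.py '{"finger_gap": [0,0,0,0,0],"dx": [0,0.0013,0.0013,0.0013,0.0013],"dy": [0,0,0,0,0],"dz": [-0.005,-0.01,-0.0138,-0.0138,-0.0138],"rx": [0,0,0,0,0],"ry": [0,0,0,0,0],"rz": [0,0,0,0,0]}'; python3 jog.py '{"finger_gap": [0,0,0,0,0],"dx": [0,0,0,0,0],"dy": [0,0,0,0,0],"dz": [-0.0013,-0.0025,-0.0038,-0.005,-0.005],"rx": [0,0,0,0,0],"ry": [0,0,0,0,0],"rz": [0,0,0,0,0]}'
```

```text
t: 9.83
tool_pos: [0.4765, 0.1594, 0.142]
tool_rot: [-3.126, 0.279, 0.002]
contact_force: [-3.4, 5.7, 2.6]
opening: 0.0149
grip_force: 69.9
t: 10.25
tool_pos: [0.4763, 0.1589, 0.1442]
tool_rot: [-3.128, 0.279, 0.002]
contact_force: [1.1, 2.6, -5.6]
opening: 0.0148
grip_force: 91.4
```

Scaled: -0.003 m / 0.8 = -0.0038, -0.002 m / 0.8 = -0.0025.

```bash
python3 jog.py '{"finger_gap": [0,0,0,0],"dx": [0,0,0,0],"dy": [0,0,0,0],"dz": [-0.0013,-0.0025,-0.0038,-0.0038],"rx": [0,0,0,0],"ry": [0,0,0,0],"rz": [0,0,0,0]}'; python3 jog.py '{"finger_gap": [0,0,0,0],"dx": [0,0,0,0],"dy": [0,0,0,0],"dz": [-0.0013,-0.0025,-0.0025,-0.0025],"rx": [0,0,0,0],"ry": [0,0,0,0],"rz": [0,0,0,0]}'
```

```text
t: 10.58
tool_pos: [0.4764, 0.1597, 0.1468]
tool_rot: [-3.125, 0.279, 0.002]
contact_force: [3.2, 8.5, -9.0]
opening: 0.0149
grip_force: 89.3
t: 10.92
tool_pos: [0.4765, 0.1597, 0.1481]
tool_rot: [-3.125, 0.279, 0.002]
contact_force: [5.3, 8.4, -10.9]
opening: 0.0147
grip_force: 88.7
```

```bash
python3 jog.py '{"finger_gap": [0,0,0,0,0,0,0,0],"dx": [0,0,0,0,0,0,0,0],"dy": [0,0,0,0,0,0,0,0],"dz": [-0.0013,-0.0019,-0.0019,-0.0019,-0.0019,-0.0019,-0.0019,-0.0019],"rx": [0,0,0,0,0,0,0,0],"ry": [0,0,0,0,0,0,0,0],"rz": [0,0,0,0,0,0,0,0]}'; python3 jog.py '{"finger_gap": [0,0,0,0,0,0],"dx": [0,0,0,0,0,0],"dy": [0,0,0,0,0,0],"dz": [0.0038,0.0075,0.0113,0.0119,0.0119,0.0119],"rx": [0,0,0,0,0,0],"ry": [0,0,0,0,0,0],"rz": [0,0,0,0,0,0]}'
```

```text
t: 11.58
tool_pos: [0.4764, 0.1597, 0.1492]
tool_rot: [-3.125, 0.279, 0.002]
contact_force: [4.7, 8.6, -11.8]
opening: 0.0147
grip_force: 88.2
t: 12.08
tool_pos: [0.4765, 0.1598, 0.1428]
tool_rot: [-3.125, 0.279, 0.003]
contact_force: [-3.6, 6.5, 2.3]
opening: 0.0149
grip_force: 92.5
```

Scaled: 0.16 m / 0.8 = 0.2, 0.12 m / 0.8 = 0.15.

```bash
python3 jog.py '{"finger_gap": [0.05,0.05,0.05,0.05,0.05,0.05,0.05,0.05,0.05,0.05,0.05,0.05,0.05],"dx": [0,0,0,0,0,0,0,0,0,0,0,0,0],"dy": [0,0,0,0,0,0.05,0.1,0.15,0.2,0.2,0.2,0.2,0.2],"dz": [0,0,0,-0.0375,-0.075,-0.075,-0.075,-0.075,-0.075,-0.075,-0.075,-0.075,-0.075],"rx": [0,0,0,0,0,0,0,0,0,0,0,0,0],"ry": [0,0,0,0,0,0,0,0,0,0,0,0,0],"rz": [0,0,0,0,0,0,0,0,0,0,0,0,0]}' 60; python3 - <<'E'
from h import *
goto([.448,.002,.142])
im=[]
for n,(x,y,w,h) in {'side':(250,130,80,90),'top':(285,160,120,90)}.items():
    im.append(cv2.resize(ctrl.get_image(n)[y:y+h,x:x+w,::-1],None,fx=4,fy=4,interpolation=cv2.INTER_CUBIC))
cv2.imwrite('pics/f1.png',np.hstack(im))
E
```

```text
t: 13.17
tool_pos: [0.4487, 0.0013, 0.2022]
tool_rot: [-3.129, 0.278, 0.0]
contact_force: [-0.1, -0.2, -0.1]
opening: 0.0499
grip_force: 0.0
d [-0.0008 -0.0006  0.0602] rv [-0.     0.     0.003]
d [-0.0008 -0.0006  0.0602] rv [-0.    -0.    -3.139]
t 13.1667 tcp [0.4487 0.0013 0.2022] F [-0.1 -0.2 -0.1] open 0.0499 q [-0.16 -0.37  2.04  0.    1.48  1.58]
```

View pics/f1.png

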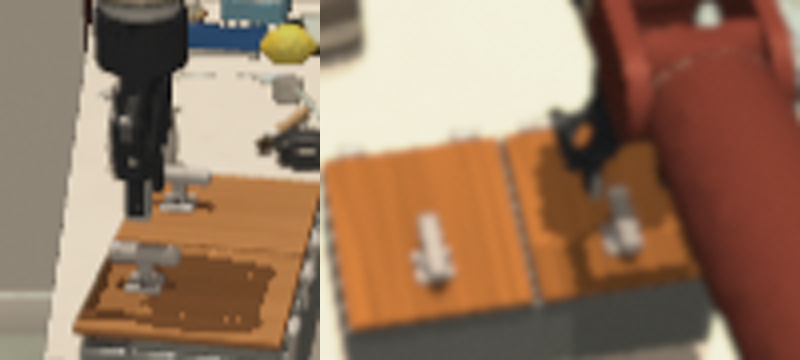

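The left lid is shut and its pull is down. The gripper stands over the right bar at about (622,215) in the top half, so I'll descend and grip.

Scaled: 0.06 m / 0.8 = 0.075, 0.05 m / 0.8 = 0.0625.

```bash
python3 jog.py '{"finger_gap": [0.05,0.05,0.05,0.05,0.05,0,0,0,0,0,0],"dx": [0,0,0,0,0,0,0,0,0,0,0],"dy": [0,0,0,0,0,0,0,0,0,0,0],"dz": [0.0375,0.0625,0.075,0.075,0.075,0.075,0.075,0.075,0.075,0.075,0.075],"rx": [0,0,0,0,0,0,0,0,0,0,0],"ry": [0,0,0,0,0,0,0,0,0,0,0],"rz": [0,0,0,0,0,0,0,0,0,0,0]}' 60; python3 jog.py '{"finger_gap": [0,0,0,0,0,0],"dx": [0,0,0,0,0,0],"dy": [0,0,0,0,0,0],"dz": [-0.0013,-0.0025,-0.0038,-0.005,-0.005,-0.005],"rx": [0,0,0,0,0,0],"ry": [0,0,0,0,0,0],"rz": [0,0,0,0,0,0]}'; python3 jog.py '{"finger_gap": [0,0,0,0],"dx": [0,0,0,0],"dy": [0,0,0,0],"dz": [-0.0013,-0.0025,-0.0025,-0.0025],"rx": [0,0,0,0],"ry": [0,0,0,0],"rz": [0,0,0,0]}'
```

```text
t: 14.18
tool_pos: [0.4498, 0.0014, 0.144]
tool_rot: [-3.127, 0.279, -0.005]
contact_force: [0.8, 4.5, 3.1]
opening: 0.0146
grip_force: 60.3
t: 14.68
tool_pos: [0.4497, 0.0015, 0.1463]
tool_rot: [-3.127, 0.279, -0.006]
contact_force: [6.0, 5.0, -5.0]
opening: 0.0149
grip_force: 59.2
t: 15.02
tool_pos: [0.4497, 0.0015, 0.1478]
tool_rot: [-3.127, 0.279, -0.006]
contact_force: [5.7, 4.9, -7.3]
opening: 0.0151
grip_force: 58.9
```

Scaled: -0.003 m / 0.8 = -0.0038, -0.002 m / 0.8 = -0.0025.

```bash
python3 jog.py '{"finger_gap": [0,0,0,0,0],"dx": [0,0,0,0,0],"dy": [0,0,0,0,0],"dz": [-0.0013,-0.0025,-0.0038,-0.0038,-0.0038],"rx": [0,0,0,0,0],"ry": [0,0,0,0,0],"rz": [0,0,0,0,0]}'; python3 jog.py '{"finger_gap": [0,0,0],"dx": [0,0,0],"dy": [0,0,0],"dz": [-0.0013,-0.0019,-0.0019],"rx": [0,0,0],"ry": [0,0,0],"rz": [0,0,0]}'
```

```text
t: 15.43
tool_pos: [0.4497, 0.0014, 0.1501]
tool_rot: [-3.127, 0.279, -0.006]
contact_force: [8.0, 4.6, -11.0]
opening: 0.0146
grip_force: 58.6
t: 15.68
tool_pos: [0.4505, 0.0013, 0.1529]
tool_rot: [-3.127, 0.279, -0.009]
contact_force: [7.4, 5.2, -4.3]
opening: 0.0145
grip_force: 59.4
```

Scaled: -0.003 m / 0.8 = -0.0038, -0.002 m / 0.8 = -0.0025.

```bash
python3 jog.py '{"finger_gap": [0,0,0,0],"dx": [0.0013,0.0013,0.0013,0.0013],"dy": [0,0,0,0],"dz": [-0.0025,-0.0038,-0.0038,-0.0038],"rx": [0,0,0,0],"ry": [0,0,0,0],"rz": [0,0,0,0]}'; python3 - <<'E'
from h import *
im=[]
for n,(x,y,w,h) in {'side':(250,130,80,90),'top':(285,160,120,90)}.items():
    im.append(cv2.resize(ctrl.get_image(n)[y:y+h,x:x+w,::-1],None,fx=4,fy=4,interpolation=cv2.INTER_CUBIC))
cv2.imwrite('pics/g1.png',np.hstack(im))
E
```

```text
t: 16.02
tool_pos: [0.451, 0.0012, 0.156]
tool_rot: [-3.127, 0.279, -0.007]
contact_force: [6.6, 4.6, -5.4]
opening: 0.0149
grip_force: 59.4
```

View pics/g1.png

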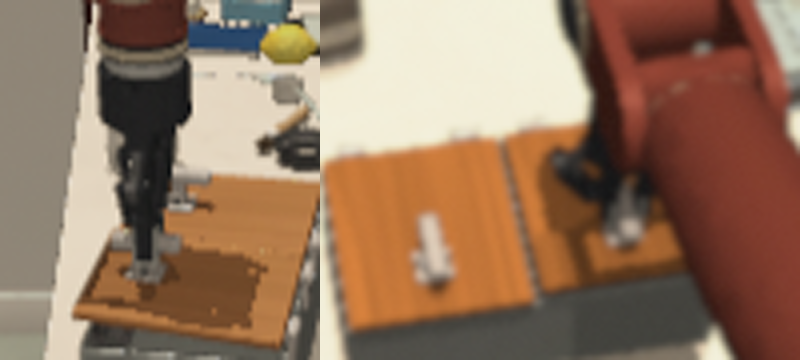

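The right lid's front edge is raised (corner at (75,310), previously (75,330)), so it's loose too. I'll raise it the full amount, then lower and press it.

Scaled: -0.012 m / 0.8 = -0.015, -0.01 m / 0.8 = -0.0125.

```bash
python3 jog.py '{"finger_gap": [0,0,0,0,0,0,0,0],"dx": [0.0013,0.0025,0.0038,0.005,0.0063,0.0063,0.0063,0.0063],"dy": [0,0,0,0,0,0,0,0],"dz": [-0.0025,-0.005,-0.0075,-0.01,-0.0125,-0.015,-0.015,-0.015],"rx": [0,0,0,0,0,0,0,0],"ry": [0,0,0,0,0,0,0,0],"rz": [0,0,0,0,0,0,0,0]}'; python3 jog.py '{"finger_gap": [0,0,0,0,0,0,0,0,0,0,0],"dx": [-0.0013,-0.0025,-0.0038,-0.005,-0.0063,-0.0069,-0.0075,-0.0075,-0.0075,-0.0075,-0.0075],"dy": [0,0,0,0,0,0,0,0,0,0,0],"dz": [0.0038,0.0075,0.0113,0.015,0.0188,0.0225,0.0263,0.03,0.0319,0.0319,0.0319],"rx": [0,0,0,0,0,0,0,0,0,0,0],"ry": [0,0,0,0,0,0,0,0,0,0,0],"rz": [0,0,0,0,0,0,0,0,0,0,0]}'
```

```text
t: 16.78
tool_pos: [0.4539, 0.0007, 0.1671]
tool_rot: [-3.126, 0.279, 0.003]
contact_force: [0.3, 4.7, -2.0]
opening: 0.0148
grip_force: 59.7
t: 17.7
tool_pos: [0.4498, 0.0015, 0.144]
tool_rot: [-3.127, 0.279, -0.005]
contact_force: [0.8, 6.1, 3.6]
opening: 0.0148
grip_force: 60.7
```

Scaled: 0.008 m / 0.8 = 0.01, 0.006 m / 0.8 = 0.0075.

```bash
python3 jog.py '{"finger_gap": [0,0,0,0,0],"dx": [0,0,0,0,-0.0013],"dy": [0,0,0,0,0],"dz": [0.0025,0.005,0.0075,0.01,0.01],"rx": [0,0,0,0,0],"ry": [0,0,0,0,0],"rz": [0,0,0,0,0]}'; python3 jog.py '{"finger_gap": [0,0,0,0,0],"dx": [0,0,0,0,0],"dy": [0,0,0,0,0],"dz": [0.0013,0.0025,0.0038,0.0038,0.0038],"rx": [0,0,0,0,0],"ry": [0,0,0,0,0],"rz": [0,0,0,0,0]}'; python3 jog.py '{"finger_gap": [0,0,0,0],"dx": [0,0,0,0],"dy": [0,0,0,0],"dz": [0.0013,0.0025,0.0025,0.0025],"rx": [0,0,0,0],"ry": [0,0,0,0],"rz": [0,0,0,0]}'
```

```text
t: 18.12
tool_pos: [0.4497, 0.0015, 0.1395]
tool_rot: [-3.127, 0.279, -0.007]
contact_force: [-4.4, 5.7, 17.4]
opening: 0.0146
grip_force: 62.6
t: 18.53
tool_pos: [0.45, 0.0014, 0.1387]
tool_rot: [-3.127, 0.279, -0.006]
contact_force: [-12.2, 7.4, 28.7]
opening: 0.015
grip_force: 64.2
t: 18.87
tool_pos: [0.4503, 0.0016, 0.1383]
tool_rot: [-3.127, 0.278, -0.007]
contact_force: [-15.2, 7.4, 37.5]
opening: 0.0146
grip_force: 65.4
```

Scaled: -0.16 m / 0.8 = -0.2, 0.001 m / 0.8 = 0.0013.

```bash
python3 jog.py '{"finger_gap": [0,0,0,0,0,0.05,0.05,0.05,0.05,0.05,0.05,0.05,0.05,0.05,0.05,0.05,0.05],"dx": [0,0,0.0013,0.0013,0.0013,0.0013,0.0013,0.0013,0.0013,0.0013,0,0,0,0,0,0,0],"dy": [0,0,0,0,0,0,0,0,0,0,-0.05,-0.1,-0.15,-0.2,-0.2,-0.2,-0.2],"dz": [-0.005,-0.01,-0.015,-0.0163,-0.0163,-0.0163,-0.0163,-0.0163,-0.05,-0.0913,-0.0913,-0.0913,-0.0913,-0.0913,-0.0913,-0.0913,-0.0913],"rx": [0,0,0,0,0,0,0,0,0,0,0,0,0,0,0,0,0],"ry": [0,0,0,0,0,0,0,0,0,0,0,0,0,0,0,0,0],"rz": [0,0,0,0,0,0,0,0,0,0,0,0,0,0,0,0,0]}'; python3 -c "
from h import *;goto([.4765,.159,.142])"
```

```text
t: 20.28
tool_pos: [0.4758, 0.158, 0.202]
tool_rot: [3.128, -0.279, -0.001]
contact_force: [1.0, -0.2, -0.2]
opening: 0.0499
grip_force: 0.0
d [ 0.0005 -0.0012  0.06  ] rv [0.001 0.001 0.002]
d [ 0.0005 -0.0012  0.06  ] rv [-1.000e-03  2.000e-03 -3.139e+00]
t 20.2833 tcp [0.4758 0.158  0.202 ] F [ 1.  -0.2 -0.2] open 0.0499 q [ 0.17 -0.23  1.93 -0.    1.45  1.92]
```

Scaled: 0.06 m / 0.8 = 0.075, 0.05 m / 0.8 = 0.0625.

```bash
python3 jog.py '{"finger_gap": [0.05,0.05,0.05,0.05,0.05,0,0,0,0,0,0],"dx": [0,0,0,0,0,0,0,0,0,0,0],"dy": [-0.0013,-0.0013,-0.0013,-0.0013,-0.0013,-0.0013,-0.0013,-0.0013,-0.0013,-0.0013,-0.0013],"dz": [0.0375,0.0625,0.075,0.075,0.075,0.075,0.075,0.075,0.075,0.075,0.075],"rx": [0,0,0,0,0,0,0,0,0,0,0],"ry": [0,0,0,0,0,0,0,0,0,0,0],"rz": [0,0,0,0,0,0,0,0,0,0,0]}' 60; python3 jog.py '{"finger_gap": [0,0,0,0,0,0,0,0],"dx": [0,0,0,0,0,0,0,0],"dy": [0,0,0,0,0,0,0,0],"dz": [-0.0013,-0.0025,-0.0038,-0.005,-0.0063,-0.0075,-0.0088,-0.0088],"rx": [0,0,0,0,0,0,0,0],"ry": [0,0,0,0,0,0,0,0],"rz": [0,0,0,0,0,0,0,0]}'; python3 jog.py '{"finger_gap": [0,0,0],"dx": [0,0,0],"dy": [0,0,0],"dz": [-0.0013,-0.0025,-0.0025],"rx": [0,0,0],"ry": [0,0,0],"rz": [0,0,0]}'
```

```text
t: 21.2
tool_pos: [0.4771, 0.1594, 0.1436]
tool_rot: [-3.129, 0.279, -0.004]
contact_force: [0.5, 1.0, 3.8]
opening: 0.0149
grip_force: 60.4
t: 21.87
tool_pos: [0.477, 0.1594, 0.1479]
tool_rot: [-3.128, 0.28, -0.004]
contact_force: [9.2, 0.9, -7.2]
opening: 0.015
grip_force: 58.7
t: 22.12
tool_pos: [0.4769, 0.1594, 0.1494]
tool_rot: [-3.128, 0.28, -0.004]
contact_force: [10.2, 2.3, -9.5]
opening: 0.0147
grip_force: 58.6
```

Scaled: -0.002 m / 0.8 = -0.0025, -0.001 m / 0.8 = -0.0013.

```bash
python3 jog.py '{"finger_gap": [0,0,0,0],"dx": [0,0,0,0],"dy": [0,0,0,0],"dz": [-0.0013,-0.0025,-0.0025,-0.0025],"rx": [0,0,0,0],"ry": [0,0,0,0],"rz": [0,0,0,0]}'; python3 jog.py '{"finger_gap": [0,0,0,0,0,0],"dx": [0,0,0,0,0,0],"dy": [0,0,0,0,0,0],"dz": [-0.0013,-0.0013,-0.0013,-0.0013,-0.0013,-0.0013],"rx": [0,0,0,0,0,0],"ry": [0,0,0,0,0,0],"rz": [0,0,0,0,0,0]}'
```

```text
t: 22.45
tool_pos: [0.4769, 0.1594, 0.1507]
tool_rot: [-3.128, 0.28, -0.004]
contact_force: [11.4, 3.1, -12.5]
opening: 0.0152
grip_force: 58.6
t: 22.95
tool_pos: [0.4769, 0.1593, 0.1514]
tool_rot: [-3.128, 0.28, -0.004]
contact_force: [12.3, 3.1, -13.5]
opening: 0.015
grip_force: 58.6
```

The left lid holds at 13.5 N for over half a second. Now back down and over to the right.

Scaled: 0.16 m / 0.8 = 0.2, 0.12 m / 0.8 = 0.15.

```bash
python3 jog.py '{"finger_gap": [0,0,0,0,0.05,0.05,0.05,0.05,0.05,0.05,0.05,0.05,0.05,0.05,0.05,0.05],"dx": [0,0,0,0,0,0,0,0,0,0,0,0,-0.0013,-0.0013,-0.0013,-0.0013],"dy": [0,0,0,0,0,0,0,0,0,0.05,0.1,0.15,0.2,0.2,0.2,0.2],"dz": [0.005,0.01,0.015,0.015,0.015,0.015,0.015,-0.025,-0.06,-0.06,-0.06,-0.06,-0.06,-0.06,-0.06,-0.06],"rx": [0,0,0,0,0,0,0,0,0,0,0,0,0,0,0,0],"ry": [0,0,0,0,0,0,0,0,0,0,0,0,0,0,0,0],"rz": [0,0,0,0,0,0,0,0,0,0,0,0,0,0,0,0]}'; python3 jog.py '{"finger_gap": [0.05,0.05,0.05,0.05,0.05,0,0,0,0,0,0],"dx": [0,0,0,0,0,0,0,0,0,0,0],"dy": [0,0,0,0,0,0,0,0,0,0,0],"dz": [0.0375,0.0625,0.075,0.075,0.075,0.075,0.075,0.075,0.075,0.075,0.075],"rx": [0,0,0,0,0,0,0,0,0,0,0],"ry": [0,0,0,0,0,0,0,0,0,0,0],"rz": [0,0,0,0,0,0,0,0,0,0,0]}'; python3 jog.py '{"finger_gap": [0,0,0,0,0,0,0,0],"dx": [0,0,0,0,0,0,0,0],"dy": [0,0,0,0,0,0,0,0],"dz": [-0.0013,-0.0025,-0.0038,-0.005,-0.0063,-0.0075,-0.0088,-0.0088],"rx": [0,0,0,0,0,0,0,0],"ry": [0,0,0,0,0,0,0,0],"rz": [0,0,0,0,0,0,0,0]}'; python3 jog.py '{"finger_gap": [0,0,0],"dx": [0,0,0],"dy": [0,0,0],"dz": [-0.0013,-0.0025,-0.0025],"rx": [0,0,0],"ry": [0,0,0],"rz": [0,0,0]}'
```

```text
t: 24.28
tool_pos: [0.4464, 0.0021, 0.2017]
tool_rot: [-3.128, 0.281, 0.002]
contact_force: [-0.3, 0.0, -0.3]
opening: 0.05
grip_force: 0.0
t: 25.2
tool_pos: [0.4477, 0.0021, 0.1436]
tool_rot: [-3.128, 0.28, -0.004]
contact_force: [0.6, 2.2, 4.1]
opening: 0.0145
grip_force: 60.3
t: 25.87
tool_pos: [0.4476, 0.0021, 0.1479]
tool_rot: [-3.128, 0.28, -0.004]
contact_force: [9.0, 2.4, -7.6]
opening: 0.0147
grip_force: 58.7
t: 26.12
tool_pos: [0.4475, 0.0021, 0.1494]
tool_rot: [-3.128, 0.28, -0.004]
contact_force: [10.0, 1.7, -11.0]
opening: 0.0151
grip_force: 58.5
```

Scaled: -0.002 m / 0.8 = -0.0025, -0.001 m / 0.8 = -0.0013.

```bash
python3 jog.py '{"finger_gap": [0,0,0,0],"dx": [0,0,0,0],"dy": [0,0,0,0],"dz": [-0.0013,-0.0025,-0.0025,-0.0025],"rx": [0,0,0,0],"ry": [0,0,0,0],"rz": [0,0,0,0]}'; python3 jog.py '{"finger_gap": [0,0,0,0,0,0],"dx": [0,0,0,0,0,0],"dy": [0,0,0,0,0,0],"dz": [-0.0013,-0.0013,-0.0013,-0.0013,-0.0013,-0.0013],"rx": [0,0,0,0,0,0],"ry": [0,0,0,0,0,0],"rz": [0,0,0,0,0,0]}'
```

```text
t: 26.45
tool_pos: [0.4475, 0.0021, 0.1507]
tool_rot: [-3.128, 0.28, -0.004]
contact_force: [11.5, 1.5, -12.1]
opening: 0.0147
grip_force: 58.6
t: 26.95
tool_pos: [0.4475, 0.0021, 0.1515]
tool_rot: [-3.128, 0.28, -0.004]
contact_force: [12.4, 1.4, -14.2]
opening: 0.015
grip_force: 58.6
```

The right lid holds as the left did. I'll release, retreat and check.

```bash
python3 jog.py '{"finger_gap": [0,0,0,0,0.05,0.05,0.05,0.05,0.05,0.05,0.05,0.05,0.05,0.05],"dx": [0,0,0,0,0,0,0,0,0,0,0,0,0,0],"dy": [0,0,0,0,0,0,0,0,0,0,0,0,0,0],"dz": [0.005,0.01,0.015,0.015,0.015,0.015,0.015,-0.025,-0.075,-0.125,-0.175,-0.175,-0.175,-0.175],"rx": [0,0,0,0,0,0,0,0,0,0,0,0,0,0],"ry": [0,0,0,0,0,0,0,0,0,0,0,0,0,0],"rz": [0,0,0,0,0,0,0,0,0,0,0,0,0,0]}'; python3 - <<'E'
from h import *
im=[]
for n,(x,y,w,h) in {'side':(250,150,90,160),'top':(190,160,200,140)}.items():
    k=3;c=ctrl.get_image(n)[y:y+h,x:x+w,::-1];im.append(cv2.resize(c,(int(w*480/h),480),interpolation=cv2.INTER_CUBIC))
a=np.hstack(im);cv2.imwrite('pics/z1.png',cv2.resize(a,(800,int(a.shape[0]*800/a.shape[1]))))
E
```

```text
t: 28.12
tool_pos: [0.4464, 0.0019, 0.2933]
tool_rot: [3.129, -0.28, -0.002]
contact_force: [-0.3, 0.4, 0.1]
opening: 0.0499
grip_force: 0.0
```

View pics/z1.png

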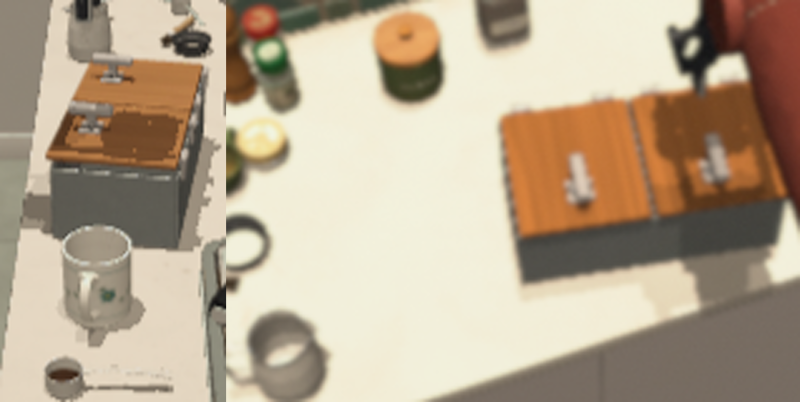

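Both lids are flush, the pulls are down, and the mug (97,275), scoop (100,380) and jug (285,355) are undisturbed. The gripper is clear, so I'm handing in.

```bash
python3 -c "
from station import ctrl
print(ctrl.finish_job())"
```

```text
the job is handed in; nothing more can be done
None
```

Both lids turned out to be loose; I raised each by about 2 cm and pressed it home, then tugged left and right for half a second at about 14 N with both staying shut, left the mug, scoop and jug untouched, and handed the job in at about 28 s (no verdict was returned).

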